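# Sweep the broken mug off the ware board

## Robot

A 6-joint arm with a two-finger parallel gripper is mounted at the origin on the work surface. World frame = base frame: x ahead of the robot, y to its left, z up, the work surface at z = 0. Lengths are in m, angles in rad, forces in N, time in s.
With the tool pointing down it reaches from about 0.275 to 0.825 m from the base axis. Payload 5.2 kg.
Tool frame: the origin (TCP) lies on the centre line of the jaws, within the pads' length; the fingertips stand 8 mm ahead of it and the grasp point (between the pads) lies 11 mm behind it (arm.tips_ahead is the z of the fingertips in the tool frame, in m); z points along the fingers, y is the line along which they close (so a half turn about z gives the same grasp; the last joint's range is limited). The gripper opens to 93 mm and grips with 3 to 60 N. Pads are 15 mm wide; open, the fingers measure 128 mm over their backs; the gripper's body (75 mm by 188 mm) begins 65 mm behind the grasp point.
Start: joints at [-1.498, 0.259, 1.535, -0, 1.348, -0.203], TCP at [0.15, -0.529, 0.201] pointing down, gripper open.
Joint ranges: [-3.14, 3.14], [-0.91, 2.08], [0.19, 2.58], [-1.22, 4.36], [0.22, 2.71], [-3.12, 3.12]. Speed limits (rad/s): [2.57, 2.57, 3.14, 3.14, 3.14, 3.14].

## Interface

Orientations are given as a rotation vector (axis times angle).
In Python, from plant import arm, jaws, kin, status, cams, workorder, spotter gives the robot as it stands. Calls block until the motion is done:
- arm.movep(position, orientation): joint-space move of the TCP to a pose.
- arm.move_l(position, ori=None, rate=0.15, contact_N=None): straight line of the TCP; ori=None keeps the orientation; rate is the mean speed in m/s. With contact_N (N) it stops when the force on the tool has changed by that much, and returns True; else False.
- arm.goto_joints(angles): joint-space move.
- jaws.ungrasp() and jaws.close_gripper(): open the fingers fully, or close them until they stop; the grip force is fixed at half the most.
- arm.hold(seconds).
- kin.ik(position, orientation): joint angles nearest the present ones, or None.
- status.observe(): the state.
- cams.read_camera(name): name is "scene" or "top" or "wrist"; returns (picture, depth): 420x560x3 uint8, blue, green, red; 420x560 float32, m along the optical axis (not along the pixel's ray), 0 where there is no reading.
- cams.camera_params(name): a dict with "fov_y" (degrees; the focal length in pixels is half the picture's height over the tangent of half this angle, whatever the lens; pixels are square), "cx", "cy" (the principal point, pixels), "rvec" (rotation vector, rad) and "tvec" (3), from world to camera coordinates, as OpenCV has them. Camera axes: x right, y down, z forward; pixel columns grow to the right and rows downward; lengths in m; the calibration is good to about 2 mm. A picture is of the moment at which its call begins: read the wrist's pose just before it. camera_params takes no time and is no camera call; for the wrist camera it gives the pose at the moment of the call.
A pose or a line that the arm cannot do raises arm.IKError and nothing moves.
- workorder.finish_job(): hands the job in; it is judged then, once.
Trained networks look in the newest picture that a camera, given by its name, has taken for a name from the list of things; names that differ only in an ending like _2 or _b are one class to them, and where a whole thing is asked for, a point or a joint stands for the part that bears it (a point fixed in the world has none). Each returns a list of dicts, best first, with "conf" (0 to 1); they miss things now and then, are a little off and sometimes report something else, mostly with a low value. They report only what shows in the picture. A call takes as long as a camera call.
- spotter.cut_out(camera, label): "region" (420x560 bool, what is visible of it) and "at" ([column, row] in pixels, amid what is visible of it).
- spotter.landmark_of(camera, label): "at" ([column, row] in pixels: a listed point, or the origin of a listed thing).
The state is a dict: "time_s": time; "joints": joint angles; "qvel": joint speeds; "joint_efforts": joint torques, N m; "eef_pos": TCP position; "eef_rot": TCP orientation; "ft_force": force on the tool from outside, world axes, zero at the start; "wrist_torque": the same for the moment, N m; "width": finger opening in m; "grasp_force": force on a finger pad.
Only numpy, scipy, OpenCV 4.12 (cv2) and the standard library are available. Lean on these libraries where they do the work, as an engineer would, in place of code of your own. Each camera call takes 0.05 s, during which the arm holds its last target. There are 200 camera calls.

## Task

A mug has broken on the potter's ware board: sweep its four pieces (wall, rim, foot and handle) across the board and over the edge into the empty tray beside it, pushing them along the wood and never picking one up. Leave the finished beaker and bud vase standing where they are, and leave both trays in their places.

Things in the scene. Friction and masses are not known exactly. Their poses are not given: they have to be found in the camera images.
- ware_board: Plywood ware board lying fixed on the bench: 280 mm along its x, 320 mm along its y, flat top 40 mm above the bench (18 mm ply on two battens), no raised edge. Origin at the centre of its underside on the bench; x away from the robot, y to the left, turned by up to 9 degrees. The two trays stand against its left and right (+y and -y) edges.
- scrap_tray: The empty sheet-steel tray, loose, 0.8 kg: 300 mm along its x, 120 mm along its y, 32 mm high (so its rim is 8 mm below the board top), walls and floor 3 mm, open on top. Stands on the bench with its long side against the left or the right edge of the ware board (gap 2 to 5 mm), its axes parallel to the board's. Origin at the centre of its underside.
- tool_tray: A tray of the same size and steel standing against the other edge of the board, with wooden modelling tools lying in it; loose, 1 kg. Nothing goes in here. Origin at the centre of its underside.
- wall_sherd: Broken piece of mug wall, biscuit-fired terracotta, about 25 g: a curved plate 34 mm along its x by 38 mm along its y, lying hump up, 11 mm high. Origin at the middle of its underside, z up. It starts loose on the ware board, turned anyhow, one sherd to each quarter of the board, 66 to 90 mm from the board's x = 0 line and 50 to 110 mm from its y = 0 line.
- rim_sherd: Broken piece of mug rim, terracotta, about 25 g: a curved plate 32 mm along its x by 38 mm along its y with a thickened lip at its -x end, lying hump up, 11 mm high. Origin at the middle of its underside, z up. It starts loose on the ware board, turned anyhow, one sherd to each quarter of the board, 66 to 90 mm from the board's x = 0 line and 50 to 110 mm from its y = 0 line.
- foot_sherd: Broken piece of mug foot, terracotta, about 25 g: flat plate 34 mm along its x by 29 mm along its y, 7 mm thick, with a stub of wall 13 to 18 mm high along its +y side. Origin at the middle of its underside, z up. It starts loose on the ware board, turned anyhow, one sherd to each quarter of the board, 66 to 90 mm from the board's x = 0 line and 50 to 110 mm from its y = 0 line.
- handle_sherd: Broken-off piece of mug handle, terracotta, about 20 g: a bow of 13 mm round bar lying flat, 25 mm along its x by 52 mm along its y, 13 mm high, hollow side to its -x. Origin at the middle of its underside, z up. It starts loose on the ware board, turned anyhow, one sherd to each quarter of the board, 66 to 90 mm from the board's x = 0 line and 50 to 110 mm from its y = 0 line.
- beaker: Finished terracotta beaker standing loose on the board between the sherds, within 10 mm of the board's x = 0 line, 44 mm across, 55 mm high, 110 g. Stays where it is. Origin at the centre of its underside.
- bud_vase: Finished terracotta bud vase standing loose on the board, within 10 mm of the board's x = 0 line, 44 mm across at the belly, 58 mm high, narrow neck, 120 g. Stays where it is. Origin at the centre of its underside.

How it is judged:
By the outcome, as a careful person would: the job done as asked, in the order asked, and still so for the second after the job is handed in, with the robot touching nothing.
It also fails if it takes over 72 s, if anything falls off the work surface, if the arm or the gripper's body presses on something with over 40 N, if the wrist force passes 120 N, or if a joint passes its speed limit or range.

## Working session

There is one attempt and no reset: what is moved stays moved. The work goes in short steps, each a Python script; the robot and the scene stay as the last script left them, time stands still between calls to the robot, and variables do not carry over. Pictures are saved under pics/ and viewed, at most 10 in all, crops included, and the job is handed in when it is done.

```bash
ls; mkdir -p pics
cat > h.py <<'E'
import numpy as np, cv2
from plant import arm, jaws, kin, status, cams, workorder, spotter
def cam(name):
    p=cams.camera_params(name); im,d=cams.read_camera(name)
    f=im.shape[0]/2/np.tan(np.radians(p["fov_y"])/2)
    R=cv2.Rodrigues(np.array(p["rvec"],float))[0]; t=np.array(p["tvec"],float).ravel()
    return dict(im=im,d=d,f=f,c=(p["cx"],p["cy"]),R=R,t=t)
def cloud(c):
    v,u=np.mgrid[:c["d"].shape[0],:c["d"].shape[1]]; z=c["d"]
    P=np.stack([(u-c["c"][0])/c["f"]*z,(v-c["c"][1])/c["f"]*z,z],-1)
    W=(P-c["t"])@c["R"]; W[z==0]=np.nan
    return W
E
python3 - <<'E'
from h import *
for n in ("top","scene"):
    c=cam(n); cv2.imwrite(f"pics/{n}0.png",c["im"]); W=cloud(c)
    print(n,c["f"],-c["R"].T@c["t"], c["R"][2], np.isnan(W[...,0]).mean())
    for l in "ware_board scrap_tray tool_tray wall_sherd rim_sherd foot_sherd handle_sherd beaker bud_vase".split():
        for r in spotter.cut_out(n,l)[:2]:
            w=W[r["region"]]; w=w[~np.isnan(w[:,0])]
            print(l,round(r["conf"],2),np.round(r["at"]),r["region"].sum(), np.round(np.median(w,0),3) if len(w) else None, np.round(np.percentile(w,[2,98],axis=0).ravel(),3) if len(w) else None)
print(status.observe()["time_s"],arm.tips_ahead,status.observe()["eef_rot"])
E
```

```text
pics
top 479.815464788198 [0.43218794 0.03059164 0.85432827] [ 0.19015045 -0.00619938 -0.98173539] 0.004081632653061225
ware_board 0.93 [285. 249.] 27694 [ 0.536 -0.001  0.04 ] [ 0.406 -0.159  0.037  0.684  0.153  0.043]
scrap_tray 0.83 [416. 230.] 12223 [ 0.578 -0.232  0.003] [ 0.436 -0.297 -0.     0.729 -0.158  0.034]
tool_tray 0.61 [161. 268.] 12480 [0.515 0.223 0.004] [ 0.375  0.153 -0.     0.666  0.289  0.033]
tool_tray 0.44 [246. 199.] 276 [0.626 0.069 0.05 ] [0.611 0.054 0.045 0.641 0.086 0.053]
wall_sherd 0.62 [248. 198.] 294 [0.626 0.07  0.049] [0.611 0.054 0.045 0.641 0.087 0.053]
rim_sherd 0.62 [359. 281.] 426 [ 0.48  -0.117  0.049] [ 0.459 -0.135  0.043  0.497 -0.099  0.053]
foot_sherd 0.69 [331. 190.] 264 [ 0.636 -0.075  0.047] [ 0.622 -0.094  0.041  0.651 -0.063  0.058]
handle_sherd 0.67 [258. 304.] 264 [0.454 0.051 0.051] [0.443 0.026 0.047 0.477 0.066 0.055]
beaker 0.89 [310. 236.] 583 [ 0.56  -0.037  0.073] [ 0.536 -0.054  0.043  0.575 -0.016  0.097]
bud_vase 0.92 [260. 248.] 542 [0.536 0.046 0.079] [0.52  0.028 0.04  0.558 0.066 0.1  ]
scene 418.8583045860292 [ 0.93
[... 491 characters left out ...]
8. 191.] 569 [0.55  0.039 0.077] [0.529 0.026 0.047 0.561 0.061 0.099]
rim_sherd 0.68 [184. 214.] 267 [ 0.485 -0.118  0.05 ] [ 0.465 -0.136  0.045  0.496 -0.101  0.053]
foot_sherd 0.9 [251. 270.] 350 [ 0.637 -0.077  0.048] [ 0.621 -0.096  0.04   0.651 -0.063  0.058]
foot_sherd 0.57 [186. 213.] 329 [ 0.484 -0.118  0.049] [ 0.457 -0.137  0.04   0.496 -0.1    0.053]
handle_sherd 0.54 [255. 172.] 180 [0.455 0.05  0.051] [0.447 0.025 0.043 0.478 0.063 0.055]
beaker 0.88 [247. 218.] 787 [ 0.558 -0.037  0.079] [ 0.535 -0.055  0.041  0.576 -0.016  0.096]
bud_vase 0.74 [278. 192.] 593 [0.55  0.04  0.076] [0.524 0.026 0.041 0.561 0.063 0.099]
1.0 0.008 [ 3.11170919e+00  4.31931915e-01 -2.91853023e-05]
```

```bash
cat >> h.py <<'E'
def board():
    c=cam("top"); W=cloud(c); r=spotter.cut_out("top","ware_board")[0]["region"]
    m=r&(abs(W[...,2]-.04)<.004); 
    (cx,cy),(w,h),a=cv2.minAreaRect((W[m][:,:2]*1000).astype(np.float32))
    return cx/1000,cy/1000,w,h,a
E
python3 - <<'E'
from h import *
b=board(); print(b)
a=np.radians(b[4] if b[4]<45 else b[4]-90); O=np.array(b[:2]); R=np.array([[np.cos(a),-np.sin(a)],[np.sin(a),np.cos(a)]])
np.savez("b.npz",a=a,O=O,R=R)
for n in("top","scene"):
    W=cloud(cam(n)); B=(W[...,:2]-O)@R; z=W[...,2]
    m=((z>.0445)&(abs(B[...,0])<.135)&(abs(B[...,1])<.155)).astype(np.uint8)
    k,L,S,C=cv2.connectedComponentsWithStats(m)
    for i in range(1,k):
        if S[i,4]>60:
            q=B[L==i]; print(n,S[i,4],np.round(C[i]),np.round(q.mean(0),3),np.round(np.r_[np.percentile(q,1,axis=0),np.percentile(q,99,axis=0)],3),round(float(z[L==i].max()),3))
    for l in ("scrap_tray","tool_tray"):
        r=spotter.cut_out(n,l)[0]["region"]; q=B[r&(z>.028)&(z<.037)];print(l,np.round(np.percentile(q,[1,50,99],axis=0),3))
print(kin.ik([*(O+R@[.08,.14]),.06],[3.14159*np.cos(a/2),3.14159*np.sin(a/2),0]) , status.observe()["joints"])
E
```

```text
(0.5463264770507813, -0.0030968017578125, 280.18328857421875, 320.5146484375, 7.8324384689331055)
top 240 [331. 193.] [ 0.079 -0.085] [ 0.065 -0.104  0.094 -0.072] 0.059
top 320 [246. 201.] [0.088 0.061] [0.071 0.045 0.106 0.079] 0.054
top 518 [310. 235.] [ 0.008 -0.035] [-0.015 -0.053  0.026 -0.013] 0.098
top 523 [260. 248.] [-0.002  0.05 ] [-0.019  0.03   0.019  0.07 ] 0.102
top 421 [358. 284.] [-0.082 -0.103] [-0.104 -0.125 -0.064 -0.085] 0.055
top 278 [259. 299.] [-0.081  0.064] [-0.097  0.041 -0.058  0.079] 0.056
scrap_tray [[-0.146 -0.284]
 [-0.011 -0.219]
 [ 0.154 -0.162]]
tool_tray [[-0.146  0.163]
 [-0.008  0.227]
 [ 0.154  0.285]]
scene 187 [255. 170.] [-0.079  0.061] [-0.096  0.039 -0.057  0.078] 0.055
scene 569 [280. 191.] [0.008 0.043] [-0.013  0.029  0.022  0.064] 0.101
scene 745 [246. 215.] [ 0.006 -0.034] [-0.015 -0.054  0.026 -0.014] 0.098
scene 309 [184. 218.] [-0.079 -0.105] [-0.102 -0.126 -0.064 -0.085] 0.054
scene 292 [318. 222.] [0.089 0.06 ] [0.07  0.043 0.106 0.079] 0.055
scene 317 [251. 269.] [ 0.079 -0.087] [ 0.066 -0.105  0.094 -0.072] 0.059
scrap_tray [[-0.146 -0.284]
 [ 0.041 -0.24 ]
 [ 0.155 -0.163]]
tool_tray [[-0.146  0.163]
 [ 0.029  0.268]
 [ 0.154  0.284]]
[ 5.84829760e-02  5.07935052e-01  1.52612079e+00 -2.96608384e-06
  1.10753679e+00  1.49257879e+00] [-1.49779886e+00  2.58553818e-01  1.53497213e+00 -5.30034765e-07
  1.34797166e+00 -2.02801861e-01]
```

View pics/top0.png

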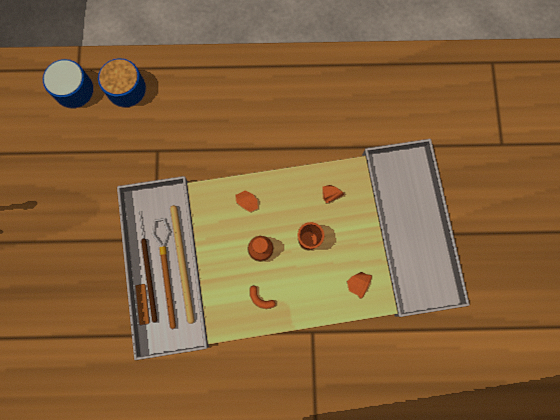

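```bash
cat >> h.py <<'E'
if __import__("os").path.exists("b.npz"):
    b_=np.load("b.npz"); a=float(b_["a"]); O=b_["O"]; R=b_["R"]
    y=a+np.pi/2; ORI=np.pi*np.array([np.cos(y/2),np.sin(y/2),0])
def bp(x,y,z): return [*(O+R@[x,y]),z]
def over(x,y,z=.16): arm.movep(bp(x,y,z),ORI)
def push(x0,y0,x1,y1,rate=.1,zt=.051,up=.12):
    arm.move_l(bp(x0,y0,zt),ORI,rate=.12,contact_N=6) and print("contact!")
    arm.move_l(bp(x1,y1,zt),ORI,rate=rate)
    s=status.observe(); print("F",np.round(s["ft_force"],1),"t",s["time_s"])
    arm.move_l(bp(x1,y1,up),ORI,rate=.2)
def look(name="top",save=None):
    c=cam(name); W=cloud(c); B=(W[...,:2]-O)@R; z=W[...,2]
    if save: cv2.imwrite(save,c["im"])
    m=((z>.0445)&(z<.11)&(abs(B[...,0])<.138)&(abs(B[...,1])<.175)).astype(np.uint8)
    k,L,S,C=cv2.connectedComponentsWithStats(m)
    for i in range(1,k):
        if S[i,4]>40:
            q=B[L==i]; print(S[i,4],np.round(C[i]),np.round(q.mean(0),3),np.round(np.r_[np.percentile(q,1,axis=0),np.percentile(q,99,axis=0)],3),round(float(z[L==i].max()),3))
E
python3 - <<'E'
from h import *
jaws.close_gripper()
over(.079,-.043); print(status.observe()["time_s"],status.observe()["width"])
push(.079,-.043,.079,-.18)
look(save="pics/a.png"); print('scene');look("scene")
E
```

```text
5.3 8.007609900834541e-05
F [ 0.4  0.1 -0.5] t 7.875
243 [331. 193.] [ 0.079 -0.085] [ 0.064 -0.104  0.093 -0.071] 0.06
318 [246. 201.] [0.088 0.061] [0.071 0.045 0.106 0.079] 0.053
527 [310. 235.] [ 0.008 -0.035] [-0.016 -0.053  0.025 -0.013] 0.098
523 [260. 248.] [-0.002  0.05 ] [-0.019  0.03   0.019  0.07 ] 0.101
159 [353. 281.] [-0.077 -0.095] [-0.092 -0.111 -0.063 -0.084] 0.053
278 [259. 299.] [-0.082  0.064] [-0.097  0.041 -0.058  0.079] 0.055
scene
187 [255. 170.] [-0.079  0.061] [-0.096  0.04  -0.057  0.078] 0.056
565 [280. 191.] [0.008 0.043] [-0.014  0.029  0.022  0.065] 0.101
746 [246. 214.] [ 0.006 -0.034] [-0.015 -0.054  0.026 -0.013] 0.098
293 [318. 222.] [0.089 0.06 ] [0.07  0.043 0.105 0.079] 0.053
73 [258. 272.] [ 0.089 -0.082] [ 0.082 -0.097  0.094 -0.072] 0.05
```

View pics/a.png

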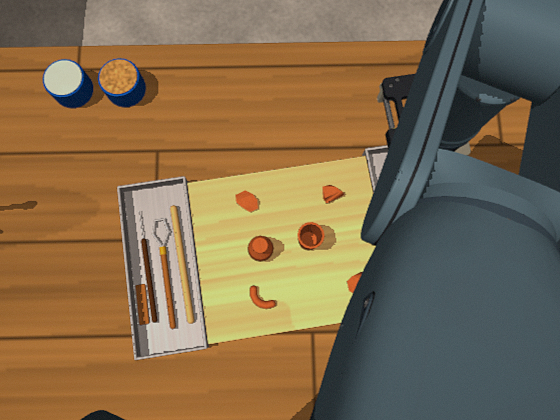

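Run:
```python
from h import *
s=status.observe(); print(s["eef_pos"],s["eef_rot"],ORI,bp(.079,-.18,.12),s["time_s"],s["joints"],s["width"])
c=cam("wrist"); c2=cam("scene"); cv2.imwrite("pics/w.png",np.hstack([cv2.resize(c["im"],(400,300)),cv2.resize(c2["im"],(400,300))]))
```

```text
[ 0.64796804 -0.16993413  0.11809069] [-2.06221227e+00 -2.36596867e+00  1.45640364e-03] [2.064535   2.36797374 0.        ] [np.float64(0.6491192385233614), np.float64(-0.17065171272386345), 0.12] 8.4667 [-4.22642945e-01  5.31996235e-01  1.32937523e+00 -7.53926425e-06
  1.28339716e+00 -5.59618625e-01] 0.00048581926972125143
```

View pics/w.png

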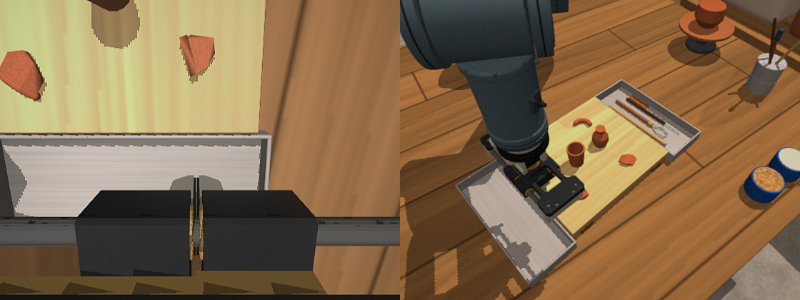

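Run:
```python
from h import *
over(.079,-.043,.12)
p=lambda: print(np.round((lambda s:[*(R.T@(s["eef_pos"][:2]-O)),s["eef_pos"][2],*s["ft_force"],s["time_s"]])(status.observe()),3))
p(); r=arm.move_l(bp(.079,-.043,.051),ORI,rate=.12,contact_N=6); print(r); p()
arm.hold(.2);p()
c=cam("wrist"); c2=cam("scene"); cv2.imwrite("pics/w2.png",np.hstack([cv2.resize(c["im"],(400,300)),c2["im"][120:345,120:420].repeat(1,0)[:, :].copy() if 0 else cv2.resize(c2["im"][130:310,140:380],(400,300))]))
```

```text
[ 0.079 -0.042  0.12  -0.     0.25   0.233  9.175]
False
[ 0.079 -0.044  0.051 -0.277 -0.249  0.172  9.9  ]
[ 8.00e-02 -4.30e-02  5.20e-02  1.92e-01  1.09e-01 -1.00e-02  1.01e+01]
```

View pics/w2.png

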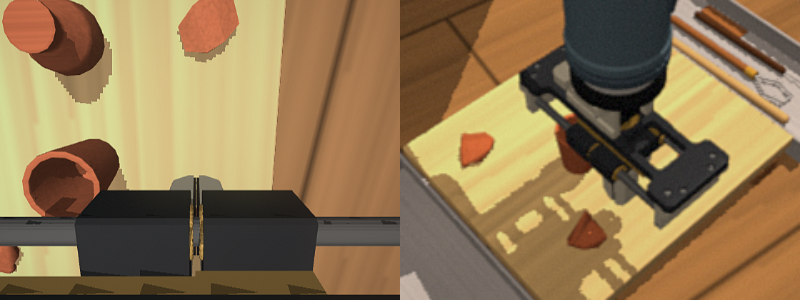

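Run:
```python
from h import *
p=lambda: print(np.round((lambda s:[*(R.T@(s["eef_pos"][:2]-O)),s["eef_pos"][2],*s["ft_force"],s["time_s"]])(status.observe()),3))
r=arm.move_l(bp(.079,-.043,.040),ORI,rate=.03,contact_N=4); print(r); p()
arm.move_l(bp(.079,-.043,.051),ORI,rate=.1);p()
r=arm.move_l(bp(.079,-.085,.051),ORI,rate=.1,contact_N=2);print(r);p()
c2=cam("scene"); cv2.imwrite("pics/w3.png",cv2.resize(c2["im"][130:310,140:380],(800,600)))
look("scene")
```

```text
False
[ 0.079 -0.043  0.04  -0.884 -0.106 -0.084 10.717]
[ 0.08  -0.043  0.052  0.519 -0.402 -0.579 10.975]
True
[ 0.079 -0.048  0.05  -0.356  0.129  0.047 11.192]
306 [184. 218.] [-0.08  -0.105] [-0.101 -0.126 -0.064 -0.085] 0.053
157 [241. 224.] [ 0.01  -0.049] [-0.008 -0.055  0.022 -0.038] 0.096
165 [268. 247.] [ 0.084 -0.055] [ 0.065 -0.057  0.095 -0.045] 0.11
305 [251. 269.] [ 0.079 -0.087] [ 0.066 -0.106  0.094 -0.072] 0.059
```

View pics/w3.png

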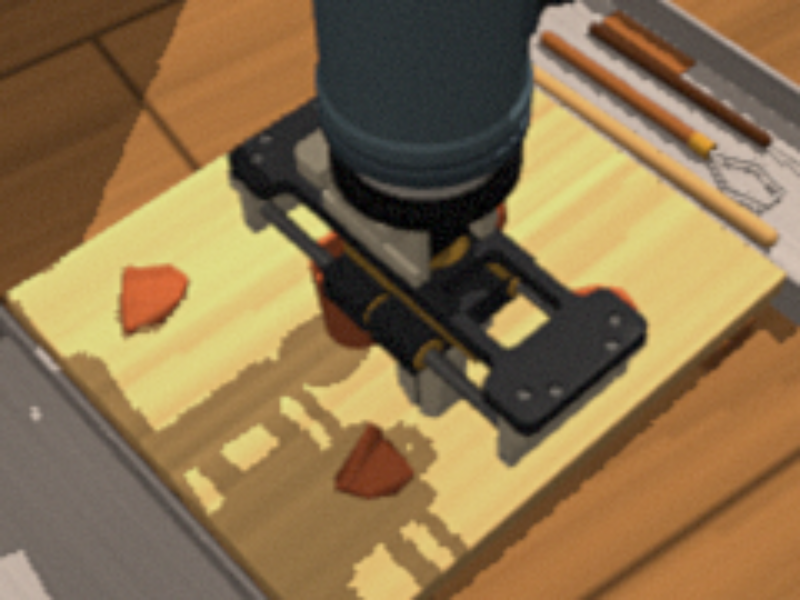

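Run:
```python
from h import *
p=lambda: print(np.round((lambda s:[*(R.T@(s["eef_pos"][:2]-O)),s["eef_pos"][2],*s["ft_force"],s["time_s"]])(status.observe()),4))
arm.move_l(bp(.079,-.043,.040),ORI,rate=.1);p()
r=arm.move_l(bp(.079,-.043,.018),ORI,rate=.03,contact_N=5); print(r); p(); print(arm.tips_ahead)
arm.hold(.1);p()
```

```text
[ 0.0781 -0.042   0.039  -0.3747  0.6289 -0.613  11.55  ]
True
[ 0.0789 -0.043   0.0227 -0.2727  0.071   4.8499 12.1333]
0.008
[ 0.0788 -0.043   0.0227 -0.4227  0.4211  4.4795 12.2333]
```

Run:
```python
from h import *
arm.move_l(bp(.079,-.043,.025),ORI,rate=.1)
c=cam("scene"); W=cloud(c); B=(W[...,:2]-O)@R
m=(abs(B[...,0]-.079)<.03)&(abs(B[...,1]+.043)<.02)
for lo in np.arange(.03,.16,.004):
    q=B[m&(W[...,2]>=lo)&(W[...,2]<lo+.004)]
    if len(q): print(round(lo,3),len(q),np.round(np.r_[q.min(0),q.max(0)],3))
cv2.imwrite("pics/w4.png",cv2.resize(c["im"][160:295,190:370],(800,600)))
s=status.observe();print(s["eef_pos"],s["ft_force"])
```

```text
0.034 5 [ 0.083 -0.059  0.106 -0.033]
0.038 360 [ 0.049 -0.063  0.109 -0.032]
0.042 20 [ 0.052 -0.063  0.102 -0.035]
0.046 10 [ 0.069 -0.052  0.086 -0.05 ]
0.05 19 [ 0.066 -0.053  0.094 -0.039]
0.054 22 [ 0.067 -0.053  0.094 -0.039]
0.058 20 [ 0.067 -0.053  0.095 -0.041]
0.062 21 [ 0.064 -0.053  0.095 -0.044]
0.066 12 [ 0.068 -0.053  0.095 -0.045]
0.07 11 [ 0.082 -0.053  0.095 -0.046]
0.074 11 [ 0.084 -0.052  0.096 -0.036]
0.078 10 [ 0.084 -0.052  0.095 -0.039]
0.082 10 [ 0.086 -0.052  0.096 -0.037]
0.086 6 [ 0.089 -0.052  0.096 -0.037]
0.09 5 [ 0.096 -0.044  0.096 -0.037]
0.094 3 [ 0.096 -0.046  0.097 -0.042]
0.098 2 [ 0.097 -0.045  0.097 -0.041]
0.102 2 [ 0.096 -0.048  0.097 -0.047]
0.106 1 [ 0.097 -0.049  0.097 -0.049]
0.122 6 [ 0.106 -0.055  0.108 -0.032]
0.126 9 [ 0.107 -0.055  0.109 -0.028]
0.13 11 [ 0.108 -0.061  0.109 -0.025]
0.134 21 [ 0.107 -0.061  0.109 -0.023]
0.138 19 [ 0.107 -0.061  0.109 -0.023]
0.142 18 [ 0.108 -0.061  0.109 -0.024]
0.146 35 [ 0.098 -0.048  0.109 -0.024]
0.15 97 [ 0.084 -0.05   0.109 -0.023]
0.154 14 [ 0.084 -0.039  0.109 -0.026]
0.158 42 [ 0.084 -0.052  0.107 -0.026]
[ 0.63028277 -0.03493338  0.0247253 ] [-0.26748308 -1.09825363  0.13754586]
```

View pics/w4.png

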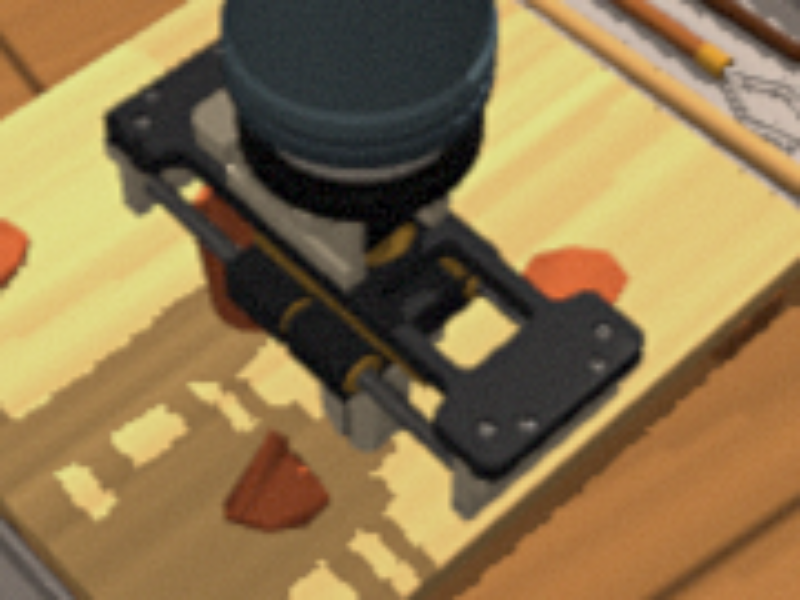

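```bash
sed -i 's/zt=.051,up=.12/zt=.026,up=.11/' h.py
python3 - <<'E'
from h import *
push(.079,-.043,.079,-.18)
over(.089,.108,.10)
look(save="pics/b.png")
E
```

```text
F [0.2 0.2 0.2] t 14.3
291 [247. 201.] [0.087 0.059] [0.07  0.045 0.106 0.073] 0.053
526 [310. 235.] [ 0.008 -0.035] [-0.015 -0.053  0.025 -0.013] 0.099
523 [260. 248.] [-0.002  0.05 ] [-0.019  0.03   0.019  0.07 ] 0.101
414 [358. 284.] [-0.082 -0.103] [-0.103 -0.124 -0.065 -0.084] 0.054
278 [259. 299.] [-0.081  0.064] [-0.097  0.041 -0.058  0.079] 0.056
```

View pics/b.png

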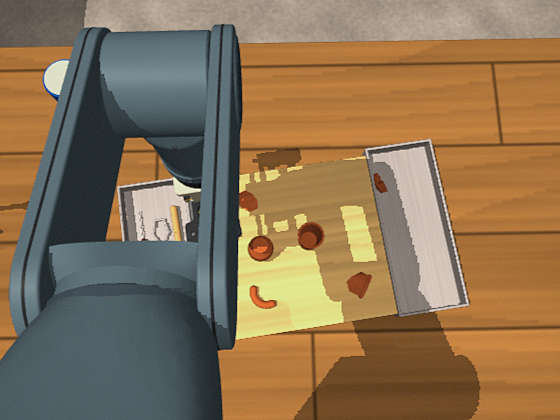

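Run:
```python
from h import *
push(.088,.108,.088,-.06)
over(.088,.03,.11)
look(); print(); look("scene")
```

```text
F [ 0.   0.4 -0.8] t 18.625
416 [358. 284.] [-0.082 -0.103] [-0.104 -0.124 -0.064 -0.085] 0.055

185 [255. 170.] [-0.079  0.062] [-0.097  0.04  -0.057  0.078] 0.055
570 [280. 191.] [0.008 0.043] [-0.014  0.029  0.022  0.065] 0.1
746 [246. 215.] [ 0.006 -0.034] [-0.014 -0.054  0.026 -0.014] 0.098
307 [184. 218.] [-0.079 -0.105] [-0.1   -0.126 -0.064 -0.085] 0.054
326 [261. 249.] [ 0.061 -0.049] [ 0.046 -0.067  0.075 -0.029] 0.053
```

Run:
```python
from h import *
over(.060,-.008,.08)
push(.060,-.008,.060,-.085)
over(.06,.03,.11)
look("scene")
```

```text
F [-0.5  0.2  0.1] t 21.5917
185 [255. 170.] [-0.079  0.061] [-0.096  0.039 -0.057  0.078] 0.055
530 [279. 191.] [0.007 0.042] [-0.014  0.029  0.022  0.061] 0.101
748 [246. 215.] [ 0.006 -0.034] [-0.015 -0.054  0.026 -0.014] 0.098
309 [184. 218.] [-0.079 -0.105] [-0.1   -0.125 -0.064 -0.085] 0.053
364 [231. 275.] [ 0.065 -0.118] [ 0.049 -0.135  0.081 -0.098] 0.053
```

Run:
```python
from h import *
over(.065,-.078,.05)
push(.065,-.078,.065,-.182)
over(-.083,-.06,.11)
push(-.083,-.06,-.083,-.182)
over(-.08,.11,.11)
look(save="pics/c.png"); print(); look("scene")
```

```text
F [0.3 0.3 1.4] t 24.8417
F [0.3 0.3 0.7] t 28.4167
526 [310. 235.] [ 0.008 -0.035] [-0.016 -0.053  0.025 -0.013] 0.098
63 [270. 247.] [-0.002  0.033] [-0.015  0.029  0.013  0.037] 0.08
53 [271. 304.] [-0.092  0.046] [-0.098  0.04  -0.085  0.052] 0.054

183 [255. 170.] [-0.079  0.062] [-0.096  0.04  -0.057  0.078] 0.055
566 [279. 191.] [0.008 0.043] [-0.014  0.029  0.022  0.065] 0.101
743 [246. 214.] [ 0.006 -0.034] [-0.015 -0.054  0.026 -0.013] 0.097
```

View pics/c.png

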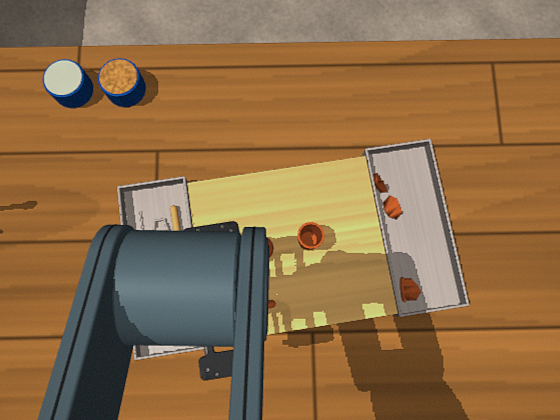

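Run:
```python
from h import *
push(-.079,.103,-.079,.02)
over(-.08,.1,.11)
look(); print();look("scene")
```

```text
F [-0.7  0.9  0.2] t 32.0417
517 [310. 235.] [ 0.008 -0.035] [-0.016 -0.053  0.025 -0.013] 0.099
282 [296. 304.] [-0.099  0.005] [-0.121 -0.019 -0.084  0.021] 0.056

174 [226. 181.] [-0.096  0.002] [-0.12  -0.02  -0.083  0.019] 0.055
564 [280. 191.] [0.008 0.043] [-0.014  0.029  0.022  0.065] 0.1
746 [246. 215.] [ 0.006 -0.034] [-0.015 -0.054  0.026 -0.014] 0.099
```

Run:
```python
from h import *
over(-.107,.046,.07)
push(-.107,.046,-.105,-.035)
over(-.1,.09,.11)
look(); print();look("scene")
```

```text
F [ 0.6  0.9 -0.9] t 34.9917
515 [310. 235.] [ 0.008 -0.035] [-0.016 -0.053  0.025 -0.013] 0.097
331 [263. 246.] [-0.     0.045] [-0.015  0.03   0.02   0.058] 0.101
278 [326. 288.] [-0.081 -0.049] [-0.098 -0.071 -0.057 -0.034] 0.056

562 [280. 191.] [0.008 0.043] [-0.014  0.029  0.022  0.064] 0.101
205 [209. 201.] [-0.079 -0.051] [-0.096 -0.072 -0.057 -0.036] 0.055
742 [246. 214.] [ 0.006 -0.034] [-0.015 -0.054  0.026 -0.014] 0.098
```

Run:
```python
from h import *
over(-.083,-.01,.07)
push(-.083,-.01,-.083,-.10)
over(-.1,.06,.11)
look(); print();look("scene")
```

```text
F [-1.  -0.  -0.5] t 38.3083
510 [310. 235.] [ 0.008 -0.035] [-0.016 -0.053  0.026 -0.013] 0.098
270 [370. 288.] [-0.092 -0.121] [-0.117 -0.135 -0.069 -0.111] 0.055

569 [279. 191.] [0.008 0.043] [-0.014  0.029  0.022  0.064] 0.1
744 [246. 214.] [ 0.006 -0.034] [-0.014 -0.054  0.026 -0.014] 0.098
219 [172. 220.] [-0.089 -0.124] [-0.115 -0.137 -0.068 -0.112] 0.055
```

Run:
```python
from h import *
over(-.093,-.088,.06)
push(-.093,-.088,-.093,-.19,up=.14)
arm.movep(bp(0,.05,.25),ORI)
look(); W=None
c=cam("top"); W=cloud(c); B=(W[...,:2]-O)@R; z=W[...,2]
for l in ("scrap_tray","tool_tray"):
    r=spotter.cut_out("top",l)[0]["region"]; q=B[r&(z>.028)&(z<.037)];print(l,np.round(np.percentile(q,[1,50,99],axis=0),3))
m=(B[...,1]<-.168)&(B[...,1]>-.278)&(abs(B[...,0])<.14); print("tray max z",np.nanmax(z[m]))
c2=cam("scene"); cv2.imwrite("pics/d.png",np.hstack([c["im"][130:330,330:480],c2["im"][170:370,60:330]]).repeat(1,0)); print(status.observe()["time_s"])
```

```text
F [-0.  -0.1  0.7] t 41.9333
149 [301. 235.] [ 0.009 -0.021] [-0.011 -0.03   0.025 -0.012] 0.099
193 [261. 255.] [-0.012  0.05 ] [-0.02   0.031 -0.005  0.069] 0.099
scrap_tray [[-0.146 -0.284]
 [-0.018 -0.237]
 [ 0.155 -0.162]]
tool_tray [[-0.146  0.163]
 [-0.074  0.167]
 [ 0.154  0.284]]
tray max z 0.04159726290247118
43.9833
```

View pics/d.png

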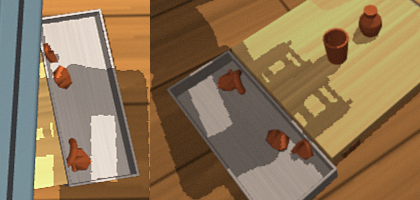

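Run:
```python
from h import *
for n in("top","scene"):
    c=cam(n); W=cloud(c); B=(W[...,:2]-O)@R; z=W[...,2]
    m=((c["im"][...,2].astype(int)-c["im"][...,0]>50)&(B[...,1]<-.155)&(B[...,1]>-.278)&(abs(B[...,0])<.14)&(z>.006)).astype(np.uint8)
    k,L,S,C=cv2.connectedComponentsWithStats(m)
    for i in range(1,k):
        if S[i,4]>30:
            q=B[L==i]; print(n,S[i,4],np.round(C[i]),np.round(np.r_[q.min(0),q.max(0)],3),np.round(np.percentile(z[L==i],[2,50,90,99]),3))
    if n=="scene": cv2.imwrite("pics/e.png",cv2.resize(c["im"][220:340,120:280],(800,600),interpolation=cv2.INTER_CUBIC))
```

```text
top 141 [379. 183.] [ 0.076 -0.192  0.11  -0.169] [0.009 0.027 0.036 0.039]
top 406 [383. 251.] [-0.14  -0.164  0.083 -0.155] [0.023 0.039 0.041 0.043]
top 284 [392. 207.] [ 0.025 -0.211  0.066 -0.181] [0.007 0.011 0.013 0.015]
top 465 [407. 287.] [-0.123 -0.215 -0.066 -0.171] [0.007 0.013 0.025 0.028]
scene 661 [192. 273.] [-0.14  -0.16   0.14  -0.155] [0.027 0.039 0.041 0.042]
scene 398 [141. 252.] [-0.121 -0.215 -0.064 -0.174] [0.008 0.013 0.026 0.028]
scene 328 [187. 310.] [ 0.029 -0.211  0.067 -0.183] [0.008 0.011 0.013 0.015]
scene 266 [213. 319.] [ 0.079 -0.193  0.11  -0.167] [0.01  0.024 0.034 0.038]
```

View pics/e.png

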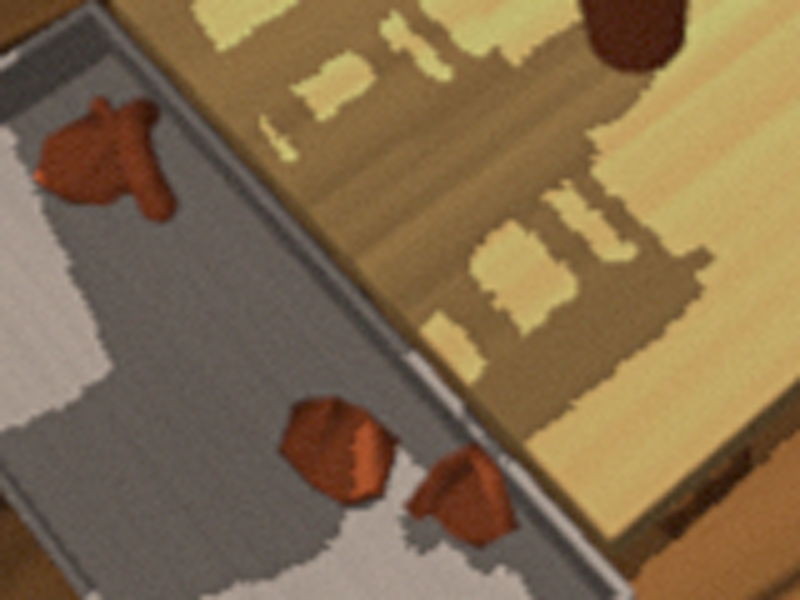

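```bash
python3 -c "
from h import *
print(workorder.finish_job())"
```

```text
the job is handed in; nothing more can be done
None
```

I swept all four sherds over the edge into the scrap tray and handed the job in at about 44 s of 72. The beaker, bud vase and both trays measured unmoved; inside the tray, the foot leans on the near wall and the handle rests on the rim sherd.

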